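# Put the racing-game shifter into third gear

### The arm

A 7-joint arm with a two-finger parallel gripper is mounted at the origin on the work surface. World frame = base frame: x ahead of the robot, y to its left, z up, the work surface at z = 0. Lengths are in m, angles in rad, forces in N, time in s.
With the tool pointing down it reaches from about 0.4 to 0.85 m from the base axis. Payload 4.5 kg.
Tool frame: the origin (TCP) lies midway between the tips of the shut fingers; the grasp point (between the pads) lies 19 mm behind it; z points along the fingers, y is the line along which they close (so a half turn about z gives the same grasp; the last joint's range is limited). The gripper opens to 88 mm and grips with 3 to 60 N. Pads are 18 mm wide; open, the fingers measure 123 mm over their backs; the gripper's body (75 mm by 187 mm) begins 45 mm behind the grasp point.
Start: joints at [1.177, 0.689, -0.195, 1.565, 0.157, 0.902, -0.215], TCP at [0.259, -0.569, 0.239] pointing down, gripper open.
Joint ranges: [-3.01, 3.01], [-0.46, 2.08], [-1.47, 1.51], [0.13, 2.56], [-1, 4.14], [0.04, 2.09], [-2.66, 2.66]. Speed limits (rad/s): [2.57, 2.57, 3.14, 3.14, 3.14, 3.14, 3.14].

### API

Orientations are given as a unit quaternion [x, y, z, w].
In Python, from plant import r gives the robot as it stands.
- The arm moves only by the tool carry_out, never from a script. Its argument "plan" is a list of rows, each an object with "rot": the turn, a rotation vector about the tool's x, y, z in rad, a list of three; "xyz": the shift along the tool's x, y, z in m, a list of three; "grip": the closure in counts, from 0 (fully open) to 255 (shut). In form: [{"rot": [wx, wy, wz], "xyz": [dx, dy, dz], "grip": grip}, ...]. A call has 1 to 8 rows; each row is the pose to reach, as a shift and turn from the pose commanded when the call began, along the tool's axes at that moment; what a row does not reach only later rows make up. A row lasts 1/12 s, in which the tool goes at most 41.7 mm and 7.16 degrees, less where a joint would pass 70% of its speed; a pose out of reach is approached as far as the arm can. A call with a gripper value outside its range is refused whole. The fingers move at their own pace and stop on an object; "squeeze" is the grip in N (left out, the last holds). Time passes only in rows, so rows that repeat a pose let the fingers close. It gives the time, the measured TCP pose, the force, the opening and the grip force at its end, in the units of the state.
- r.get_state(): the state, without advancing time (a new reading comes with each control period).
- r.snapshot(name): name is "side" or "top" or "wrist"; returns the picture (400x640x3 uint8, red, green, blue); there is no depth.
- r.camera_params(name): a dict with "fx", "fy", "cx", "cy" (pixels), "distortion" ([k1, k2, p1, p2, k3] as OpenCV has them; the pictures are not rectified), "position" and "attitude" of the camera in the world; the wrist camera has in their place "hand_eye" (4x4, takes a point from camera to tool coordinates, whose origin is the TCP and whose axes are the flange's). Camera axes: x right, y down, z forward; pixel columns grow to the right and rows downward; lengths in m; the calibration is good to about 2 mm. A picture is of the moment at which its call begins: read the wrist's pose just before it. camera_params takes no time and is no camera call.
- r.finish_job(): hands the job in; it is judged then, once.
The state is a dict: "clock": time; "q": joint angles; "qd": joint speeds; "joint_torque": joint torques, N m; "tool_pos": TCP position; "eef_rot": TCP orientation; "contact_force": force on the tool from outside, world axes, zero at the start; "moment": the same for the moment, N m; "opening": opening from 0.0 (shut) to 1.0 (fully open); "finger_force": force on a finger pad.
Only numpy, scipy, OpenCV 4.12 (cv2) and the standard library are available. Lean on these libraries where they do the work, as an engineer would, in place of code of your own. Each camera call takes 0.05 s, during which the arm holds its last target. There are 200 camera calls.

### The job

The next player of the racing game gets a rolling start in third gear, but the last one left the shifter's lever somewhere in the right-hand slot (fifth, reverse or between). With the fingertips or the outside of the fingers, push the knob through the H-gate into third - the centre slot, forward, away from the driver who sits on the robot's side - fully home, and leave it there. Do not take the knob between the fingers, and leave the things on the table as they are.

Things in the scene. Friction and masses are not known exactly. Their poses are not given: they have to be found in the camera images.
- shifter: Gear shifter of the racing-game stand, bolted down, its turn on the table differing each time: a black box (136 x 110 mm, on a 190 x 150 mm foot plate) under a bare steel gate plate, with a lever and ball knob. Origin: centre of its underside, on the table. Its x axis points forward (away from the driver, who sits on the robot's side), y to the driver's left, z up.
- gate_centre (a point): Middle of the gate, on the gate plate's top, 103 mm above the table; axes as the shifter's. A cross slot (neutral) runs along y through three straight slots along x: left (y = 20 mm: first forward, second back), centre (third forward, fourth back), right (y = -20 mm: fifth forward, reverse back). Slots are 13 mm wide with rounded corners; each lets the shaft go 22 mm either side of neutral.
- lever_pivot (a point): The fixed point about which the lever tilts both ways, 25 mm above the shifter's origin, inside the box. The lever's shaft is 10 mm thick. Friction (about 5 N at the knob fore and aft, 3.5 N sideways) holds the lever wherever it is left: no centring spring, no detent, and it cannot be lifted. Axes as the shifter's.
- shift_knob (a point): Centre of the black ball knob (48 mm diameter) on the lever, 175 mm from the pivot (200 mm above the table when upright). From one slot to the next the knob moves about 45 mm sideways, from neutral to the end of a slot about 49 mm forward or back. Its z axis points up along the lever.
- throw (a joint): Fore-and-aft tilt of the lever, rad: 0 in neutral, positive forward (away from the driver); the centre slot ends at 0.285 and -0.285, the outer slots at 0.276 and -0.276.
- across (a joint): Sideways tilt of the lever, rad: 0 in the centre slot, positive to the driver's left; left slot 0.26, right slot -0.26. It can change only while throw is near 0 (within about 0.02).
- jar: Bystander, loose: a brown spread jar with a white lid, 66 mm diameter, 82 mm tall, beside the shifter on its right. Origin: centre of its underside.
- phone: Bystander, loose: a black phone lying flat, 148 x 72 x 9 mm, left of the shifter. Origin: centre of its underside.
- pen: Bystander, loose: a pen lying on the table, 135 mm long, 11 mm thick, between the robot and the shifter. Origin: centre of its underside.
- bottle: Bystander, loose: a standing brown glass bottle, 62 mm diameter, 235 mm tall, to the left. Origin: centre of its underside.
- ticket_bowl: Bystander, loose: a round white plastic bowl of raffle tickets, 172 mm across, 54 mm tall. Origin: centre of its underside.
- mug: Bystander, loose: a white mug, 80 mm diameter, 95 mm tall. Origin: centre of its underside.
- spectacles: Bystander, loose: folded black spectacles standing on the table, 125 x 40 mm, 40 mm tall. Origin: centre of its underside.

How it is judged:
At the end, for the whole second after the job is handed in: The lever rests in the centre slot, forward, within about 9 mm (at the knob) of the slot's end: throw above 0.235 rad, across within 0.07 rad of 0, at rest, and no bystander shifted by more than 20 mm (value of joint throw above 0.235 rad and value of joint across between -0.07 and 0.07 rad and velocity of joint throw between -0.05 and 0.05 rad/s and velocity of joint across between -0.05 and 0.05 rad/s); the robot touches nothing.
It fails at once if a thing standing on the table is shifted by more than 20 mm, lifted or knocked over (distance of any of jar, phone, pen, bottle, ticket_bowl, mug, spectacles from where it was at the start of the episode above 0.02 m or angle between any of jar, phone, pen, bottle, ticket_bowl, mug, spectacles's own z axis and vertical above 0.35 rad).
It fails at once if the knob is taken between the fingers (the grasp point stands over or in the knob, lower than any push with the fingertips on its top would put it) (horizontal distance between the grasp point and shift_knob below 0.018 m and z of the grasp point in the frame of shift_knob between -0.1 and 0.038 m).
It also fails if it takes over 51 s, if anything falls off the work surface, if the arm or the gripper's body presses on something with over 40 N, if the wrist force passes 120 N, or if a joint passes its speed limit or range.

## Working session

There is one attempt and no reset: what is moved stays moved. The work goes in short steps, Python scripts to look and compute and a tool call to move; the robot and the scene stay as the last step left them, time stands still between calls to the robot, and variables do not carry over. Pictures are saved under pics/ and viewed, at most 10 in all, crops included, and the job is handed in when it is done.

Besides the shell and the picture viewer there is one more tool, called after "Call:" as a command line: name --argument value ..., lists and objects as JSON in quotes. carry_out: Moves the arm, as the interface text tells. Its arguments: {"type":"object","properties":{"plan":{"type":"array"},"squeeze":{"type":"number"}},"required":["plan"]}

```bash
mkdir -p pics; ls; python3 - <<'E'
from plant import r
import cv2
print(r.get_state())
for n in ("top","side"):
    cv2.imwrite(f"pics/{n}0.png",r.snapshot(n)[:,:,::-1]); print(n,r.camera_params(n))
print(r.camera_params("wrist"))
E
```

```text
pics
{'clock': 0.0, 'q': array([ 1.17680584,  0.68998089, -0.19448091,  1.56635716,  0.15730669,
        0.90248608, -0.21511203]), 'qd': array([-0.00121202, -0.00044503,  0.00043267,  0.00036191,  0.00153246,
        0.00054038,  0.00073087]), 'joint_torque': array([-1.21150390e-05, -5.27553713e+01, -1.26689471e+00, -1.53423500e+01,
       -5.26853395e-02,  6.56865654e-03,  1.35418240e-04]), 'tool_pos': array([ 0.25896108, -0.56812745,  0.23790763]), 'eef_rot': array([ 9.77205496e-01,  2.12293596e-01, -2.72411494e-04, -8.79485164e-04]), 'contact_force': array([0.26973011, 0.24115095, 0.35517552]), 'moment': array([ 0.05321967, -0.0001053 , -0.02767769]), 'finger_force': 0.0, 'opening': 1.0023921515406726}
top {'fx': 428.85533600872026, 'fy': 428.85533600872026, 'cx': 317.2216781120985, 'cy': 204.4423998277158, 'distortion': array([-0.02199734,  0.        ,  0.        ,  0.        ,  0.        ]), 'position': array([ 0.38714855, -0.03113379,  1.23784539]), 'attitude': array([ 0.71498868, -0.69711315,  0.03478745, -0.04017807])}
side {'fx': 381.6395920833517, 'fy': 381.6395920833517, 'cx': 324.3798673196562, 'cy': 198.74225978519243, 'distortion': array([0.03003164, 0.        , 0.        , 0.        , 0.        ]), 'position': array([0.05983347, 0.65055727, 0.63770656]), 'attitude': array([-0.23296819,  0.8391461 , -0.47356871,  0.13150026])}
{'fx': 285.95834852574444, 'fy': 285.95834852574444, 'cx': 321.56547332646915, 'cy': 197.84694269198516, 'distortion': array([-0.0256897,  0.       ,  0.       ,  0.       ,  0.       ]), 'hand_eye': array([[ 5.28647547e-04, -9.63591372e-01, -2.67378734e-01,
         7.00986407e-02],
       [ 9.99999827e-01,  4.39996448e-04,  3.91469706e-04,
        -1.40824917e-03],
       [-2.59571138e-04, -2.67378895e-01,  9.63591438e-01,
        -1.45603599e-01],
       [ 0.00000000e+00,  0.00000000e+00,  0.00000000e+00,
         1.00000000e+00]])}
```

View pics/top0.png

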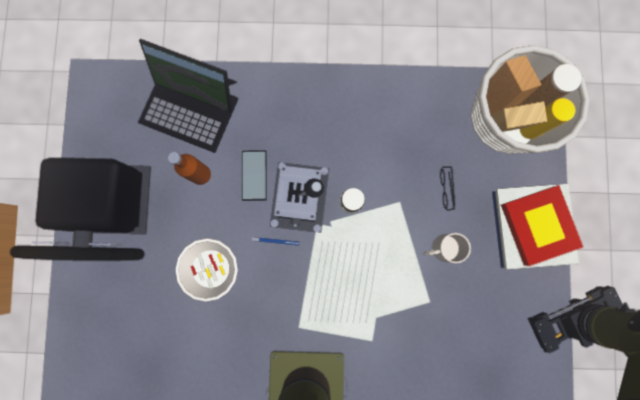

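View pics/side0.png

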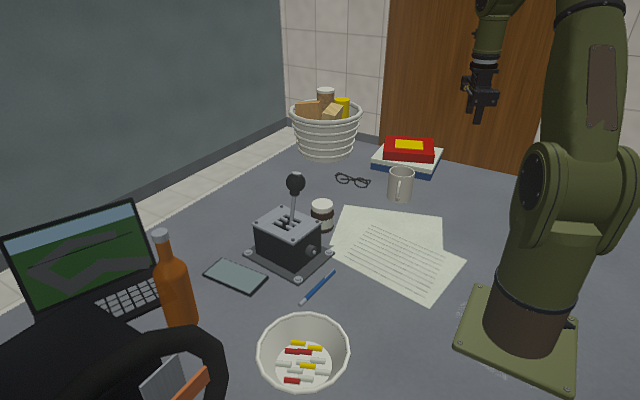

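The top view shows the shifter around (298,195) and the knob at (314,187). The jar is at (353,200), right of the shifter, and the pen is at (275,240). The side view shows the knob at (295,183).

```bash
cat > h.py <<'E'
import numpy as np, cv2
from scipy.spatial.transform import Rotation as R
from plant import r
def cam(n, st=None):
    p=r.camera_params(n); K=np.array([[p['fx'],0,p['cx']],[0,p['fy'],p['cy']],[0,0,1]])
    if n=='wrist':
        T=np.eye(4); T[:3,:3]=R.from_quat(st['eef_rot']).as_matrix(); T[:3,3]=st['tool_pos']; T=T@p['hand_eye']
        return K,p['distortion'],T[:3,:3],T[:3,3]
    return K,p['distortion'],R.from_quat(p['attitude']).as_matrix(),p['position']
def ray(c,uv):
    K,d,A,o=c; x=cv2.undistortPoints(np.array([[uv]],float),K,d)[0,0]
    v=A@np.array([x[0],x[1],1]); return o,v/np.linalg.norm(v)
def plane(c,uv,z):
    o,v=ray(c,uv); return o+v*(z-o[2])/v[2]
def tri(c1,uv1,c2,uv2):
    o1,v1=ray(c1,uv1);o2,v2=ray(c2,uv2)
    s=np.linalg.lstsq(np.c_[v1,-v2],o2-o1,rcond=None)[0]
    a,b=o1+s[0]*v1,o2+s[1]*v2; return (a+b)/2,np.linalg.norm(a-b)
def proj(c,P):
    K,d,A,o=c; q=A.T@(np.array(P)-o); return cv2.projectPoints(q[None],np.zeros(3),np.zeros(3),K,d)[0][0,0]
E
python3 - <<'E'
import cv2,numpy as np
a=cv2.imread('pics/top0.png')[145:250,225:375]; b=cv2.imread('pics/side0.png')[160:290,230:345]
a=cv2.resize(a,None,fx=4,fy=4,interpolation=cv2.INTER_CUBIC)
cv2.imwrite('pics/c.png',a)
t=cv2.imread('pics/top0.png');s=cv2.imread('pics/side0.png')
from h import *
for im,(x0,x1,y0,y1) in ((t,(300,332,172,203)),(s,(280,312,165,198))):
    g=im[y0:y1,x0:x1].max(2); m=(g<60).astype(np.uint8)
    m=cv2.morphologyEx(m,cv2.MORPH_OPEN,np.ones((7,7),np.uint8))
    cs=cv2.findContours(m,0,1)[0]; c=max(cs,key=cv2.contourArea); k=cv2.minEnclosingCircle(c)
    print(k[0][0]+x0,k[0][1]+y0,k[1])
E
```

```text
Traceback (most recent call last):
ValueError: max() iterable argument is empty
```

View pics/c.png

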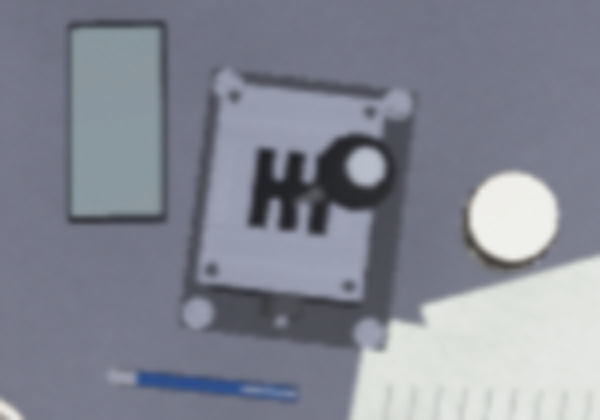

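The crop shows the gate plate's bolts at about (234,96), (371,112), (349,286) and (211,270). The knob is at about (357,172), the foot bolts are visible, and the shaft is in the right slot, near neutral.

```bash
python3 - <<'E'
from h import *
t=cv2.imread('pics/top0.png');s=cv2.imread('pics/side0.png')
ct,cs=cam('top'),cam('side')
px=lambda u:(225+(u[0]+.5)/4-.5,145+(u[1]+.5)/4-.5)
kn=[]
for im,(x0,x1,y0,y1) in ((t,(303,328,175,200)),(s,(282,310,168,198))):
    m=(im[y0:y1,x0:x1].max(2)<75).astype(np.uint8)
    m=cv2.morphologyEx(m,cv2.MORPH_OPEN,np.ones((3,3),np.uint8))
    c=max(cv2.findContours(m,0,1)[0],key=cv2.contourArea); k=cv2.minEnclosingCircle(c)
    kn.append((k[0][0]+x0,k[0][1]+y0)); print(kn[-1],k[1])
print('knob tri',tri(ct,kn[0],cs,kn[1]), tri(ct,px((357,172)),cs,kn[1]))
G=np.array([plane(ct,px(u),.104) for u in ((234,96),(371,112),(349,286),(211,270))])
F=np.array([plane(ct,px(u),.008) for u in ((228,82),(398,103),(369,332),(198,313))])
for Q in (G,F):
    f=(Q[0]+Q[1]-Q[2]-Q[3]); yaw=np.arctan2(f[1],f[0]); l=Q[0]+Q[3]-Q[1]-Q[2]
    print('centre',Q.mean(0),'yaw',yaw,np.arctan2(l[1],l[0])-np.pi/2,'size',np.linalg.norm(f)/2,np.linalg.norm(l)/2)
yaw=np.arctan2(*(G[0]+G[1]-G[2]-G[3])[[1,0]])
o=G.mean(0); Rz=R.from_euler('z',-yaw).as_matrix()
for k in (kn[0],px((357,172))):
    K=tri(ct,k,cs,kn[1])[0]; d=Rz@(K-np.array([*o[:2],.025])); print('knob in shifter from pivot',d,np.linalg.norm(d))
for nm,u,z in (('jar',(512,216),.082),('penL',(110,377),.01),('penR',(298,393),.01),('phone',(117,120),.009)): print(nm,plane(ct,px(u),z))
print('bottle', plane(ct,(175,158),.235),'bowl',plane(ct,(207,270),.054),'mug',plane(ct,(456,246),.095))
E
```

```text
(310.94000005722046, 191.05999946594238) 11.228955268859863
(294.6275863647461, 184.30344772338867) 11.295036315917969
knob tri (array([ 0.53370633, -0.00382051,  0.19191286]), np.float64(0.006015814567036457)) (array([ 0.54169387, -0.01168624,  0.1861182 ]), np.float64(0.0023469327921878235))
centre [0.53912073 0.03268311 0.104     ] yaw -0.0970395426060103 -0.09198376909249806 size 0.11795188543989381 0.09244630855678829
centre [0.5403474  0.03265979 0.008     ] yaw -0.09655980320147879 -0.09281404307519447 size 0.16876369273930567 0.1242165081967056
knob in shifter from pivot [-0.00185219 -0.03685647  0.16691286] 0.1709436513654981
knob in shifter from pivot [ 0.00685987 -0.0439113   0.1611182 ] 0.16713568136512919
jar [ 0.52835704 -0.11635679  0.082     ]
penL [0.41411285 0.16346881 0.01      ]
penR [0.40620575 0.02871522 0.01      ]
phone [0.60041238 0.16630139 0.009     ]
bottle [0.59694456 0.32067312 0.235     ] bowl [0.32484361 0.27695854 0.054     ] mug [ 0.40702824 -0.3918838   0.095     ]
```

```bash
cat >> h.py <<'E'
C=np.array([.5397,.0327,0]); YAW=-.095
S=R.from_euler('z',YAW)           # shifter frame
def w(p): return C+S.apply(p)     # shifter -> world
def step(pw,yaw=YAW,st=None):
    st=st or r.get_state(); A=R.from_quat(st['eef_rot'])
    B=S*R.from_euler('x',np.pi) if yaw==YAW else None
    return A.inv().apply(np.array(pw)-st['tool_pos']).round(4),(A.inv()*B).as_rotvec().round(4)
def here():
    st=r.get_state(); return 't',round(st['clock'],2),'tcp in shifter',S.inv().apply(st['tool_pos']-C).round(4),'F',S.inv().apply(st['contact_force']).round(1)
E
python3 - <<'E'
from h import *
t=w([-.02,-.13,.27]); print(t,step(t))
E
```

```text
[ 0.50745875 -0.09481667  0.27      ] (array([ 0.4224, -0.3277, -0.0315]), array([-1.500e-03,  5.000e-04,  5.229e-01]))
```

Call:
carry_out --plan '[{"rot": [0, 0, 0.065], "xyz": [0.03, -0.0234, -0.0023], "grip": 255}, {"rot": [0, 0, 0.13], "xyz": [0.06, -0.0468, -0.0046], "grip": 255}, {"rot": [0, 0, 0.196], "xyz": [0.09, -0.0702, -0.007], "grip": 255}, {"rot": [0, 0, 0.261], "xyz": [0.12, -0.0936, -0.009], "grip": 255}, {"rot": [0, 0, 0.327], "xyz": [0.15, -0.117, -0.011], "grip": 255}, {"rot": [0, 0, 0.392], "xyz": [0.18, -0.1404, -0.0135], "grip": 255}, {"rot": [0, 0, 0.458], "xyz": [0.21, -0.1638, -0.016], "grip": 255}, {"rot": [0, 0, 0.523], "xyz": [0.24, -0.187, -0.018], "grip": 255}]'

```text
clock: 0.77
tool_pos: [0.4004, -0.2971, 0.2567]
eef_rot: [0.999, -0.049, -0.0, -0.0]
contact_force: [-0.5, 0.4, -0.3]
opening: 0.422
finger_force: 0.0
```

```bash
python3 - <<'E'
from h import *
t=w([-.02,-.13,.27]); print(here(),step(t))
E
```

```text
('t', 0.77, 'tcp in shifter', array([-0.1074, -0.3415,  0.2567]), 'F', array([-0.6,  0.4, -0.3])) (array([ 0.0866, -0.2118, -0.0133]), array([-0.0003,  0.0004, -0.0036]))
```

Call:
carry_out --plan '[{"rot": [0, 0, 0], "xyz": [0.015, -0.036, -0.0025], "grip": 255}, {"rot": [0, 0, 0], "xyz": [0.03, -0.072, -0.005], "grip": 255}, {"rot": [0, 0, 0], "xyz": [0.045, -0.108, -0.0075], "grip": 255}, {"rot": [0, 0, 0], "xyz": [0.06, -0.144, -0.01], "grip": 255}, {"rot": [0, 0, 0], "xyz": [0.073, -0.18, -0.012], "grip": 255}, {"rot": [0, 0, 0], "xyz": [0.085, -0.21, -0.013], "grip": 255}, {"rot": [0, 0, 0], "xyz": [0.085, -0.21, -0.013], "grip": 255}, {"rot": [0, 0, 0], "xyz": [0.085, -0.21, -0.013], "grip": 255}]'

```text
clock: 1.43
tool_pos: [0.5053, -0.0956, 0.2694]
eef_rot: [0.999, -0.045, -0.0, -0.0]
contact_force: [-0.4, 0.5, -0.4]
opening: 0.009
finger_force: 0.0
```

```bash
python3 - <<'E'
from h import *
print(here())
st=r.get_state(); im=r.snapshot('wrist')[:,:,::-1]; cv2.imwrite('pics/w1.png',im)
import pickle; pickle.dump(st,open('w1.pkl','wb')); c=cam('wrist',st)
for p in ([0,0,.103],[.0,-.02,.103],[0,-.045,.194]): print(p,proj(c,w(p)))
cv2.imwrite('pics/top1.png',r.snapshot('top')[:,:,::-1])
E
```

```text
('t', 1.43, 'tcp in shifter', array([-0.0221, -0.131 ,  0.2694]), 'F', array([-0.5,  0.5, -0.4]))
[0, 0, 0.103] [204.49798656 162.6142242 ]
[0.0, -0.02, 0.103] [222.54716535 162.67169227]
[0, -0.045, 0.194] [215.51459084 179.95560347]
```

View pics/w1.png

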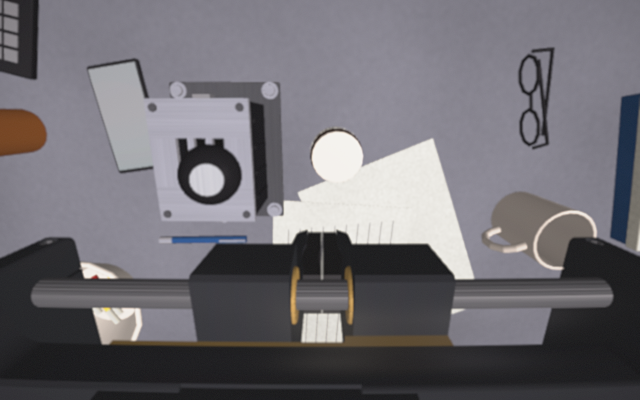

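The wrist view shows the knob spanning about (178–241, 142–205). The gate bolts are at (152,106), (239,107), (249,213) and (167,214), and the shut fingers are at the bottom centre.

```bash
python3 - <<'E'
from h import *
import pickle
st=pickle.load(open('w1.pkl','rb')); c=cam('wrist',st)
im=cv2.imread('pics/w1.png')
def hough(f,roi,r0,r1):
    x0,x1,y0,y1=roi; g=cv2.resize(cv2.imread(f,0)[y0:y1,x0:x1],None,fx=4,fy=4,interpolation=cv2.INTER_CUBIC)
    h=cv2.HoughCircles(g,cv2.HOUGH_GRADIENT_ALT,1,400,param1=100,param2=.3,minRadius=r0*4,maxRadius=r1*4)
    if h is None: return None
    return [(x0+(a+.5)/4-.5,y0+(b+.5)/4-.5,q/4) for a,b,q in h[0][:2]]
kw=hough('pics/w1.png',(160,260,125,220),26,38); kt=hough('pics/top1.png',(295,333,168,208),8,14); ks=hough('pics/side0.png',(275,315,160,203),8,14)
print(kw,kt,ks)
G=np.array([plane(c,u,.104) for u in ((152,106),(239,107),(249,213),(167,214))])
f=G[0]+G[1]-G[2]-G[3]; print('gate wrist',G.mean(0),np.arctan2(f[1],f[0]))
o=np.array([*G.mean(0)[:2],0])
z=.194
for n,cc,k,oo in (('w',c,kw,o),('t',cam('top'),kt,C)):
    if k: print(n,[S.inv().apply(plane(cc,q[:2],z)-oo).round(4) for q in k])
E
```

```text
None None [(np.float32(295.625), np.float32(181.625), np.float32(10.590737))]
gate wrist [0.54015745 0.03531769 0.104     ] -0.08213284257343721
```

```bash
python3 - <<'E'
from h import *
import pickle
st=pickle.load(open('w1.pkl','rb')); cw=cam('wrist',st); ct=cam('top')
def fit(f,roi,thr,k,size):
    x0,x1,y0,y1=roi; g=cv2.imread(f)[y0:y1,x0:x1].max(2)
    m=cv2.morphologyEx((g<thr).astype(np.uint8),cv2.MORPH_CLOSE,np.ones((3,3)))
    c=max(cv2.findContours(m,0,1)[0],key=cv2.contourArea); m[:]=0; cv2.drawContours(m,[c],0,1,-1)
    m=cv2.morphologyEx(m,cv2.MORPH_OPEN,cv2.getStructuringElement(2,(k,k)))
    c=max(cv2.findContours(m,0,1)[0],key=cv2.contourArea)
    e=cv2.fitEllipse(c); x,y,w_,h_=cv2.boundingRect(c); print(e,(x+x0,y+y0,w_,h_)); return e[0][0]+x0,e[0][1]+y0
for thr in (60,75,90):
    kw=fit('pics/w1.png',(165,250,125,215),thr,45,0)
    kt=fit('pics/top1.png',(297,331,170,206),thr,13,0)
    ks=fit('pics/side0.png',(280,312,165,203),thr,13,0)
    print([S.inv().apply(plane(cw,kw,.194)-[.5402,.0353,0]).round(4), S.inv().apply(plane(ct,kt,.194)-C).round(4), tri(cw,kw,ct,kt), tri(ct,kt,cam('side'),ks)])
E
```

```text
((43.84404754638672, 49.04045486450195), (57.12906265258789, 61.122230529785156), 105.0731201171875) (179, 145, 61, 59)Traceback (most recent call last):
  File "<stdin>", line 13, in <module>
  File "<stdin>", line 9, in fit
ValueError: max() iterable argument is empty
```

```bash
python3 - <<'E'
from h import *
import pickle
st=pickle.load(open('w1.pkl','rb')); cw=cam('wrist',st); ct=cam('top'); cs=cam('side')
kw=(209,173.8); kt=(314.0,187.7); ks=(295.3,182.5)
print(S.inv().apply(plane(cw,kw,.194)-[.5402,.0353,0]).round(4), S.inv().apply(plane(ct,kt,.194)-C).round(4))
for a in (tri(cw,kw,ct,kt),tri(ct,kt,cs,ks),tri(cw,kw,cs,ks)): print(a[0].round(4),a[1].round(4),S.inv().apply(a[0]-C).round(4))
E
```

```text
[ 0.0047 -0.0429  0.194 ] [ 0.004  -0.0453  0.194 ]
[ 0.5401 -0.0117  0.2   ] 0.004 [ 0.0046 -0.0441  0.2   ]
[ 0.5404 -0.0123  0.1913] 0.0015 [ 0.005  -0.0447  0.1913]
[ 0.5398 -0.0083  0.1935] 0.0022 [ 0.004  -0.0408  0.1935]
```

Call:
carry_out --plan '[{"rot": [0, 0, 0], "xyz": [0.03, -0.02, 0], "grip": 255}, {"rot": [0, 0, 0], "xyz": [0.06, -0.04, 0], "grip": 255}, {"rot": [0, 0, 0], "xyz": [0.085, -0.065, 0], "grip": 255}, {"rot": [0, 0, 0], "xyz": [0.097, -0.086, 0.02], "grip": 255}, {"rot": [0, 0, 0], "xyz": [0.097, -0.086, 0.055], "grip": 255}, {"rot": [0, 0, 0], "xyz": [0.097, -0.086, 0.089], "grip": 255}, {"rot": [0, 0, 0], "xyz": [0.097, -0.086, 0.089], "grip": 255}, {"rot": [0, 0, 0], "xyz": [0.097, -0.086, 0.089], "grip": 255}]'

```text
clock: 2.2
tool_pos: [0.6077, -0.0238, 0.1795]
eef_rot: [0.999, -0.049, -0.002, 0.001]
contact_force: [0.1, -0.7, 0.9]
opening: 0.002
finger_force: 0.0
```

```bash
python3 - <<'E'
from h import *
print(here())
E
```

```text
('t', 2.2, 'tcp in shifter', array([ 0.0731, -0.0498,  0.1795]), 'F', array([ 0.2, -0.7,  0.9]))
```

Call:
carry_out --plan '[{"rot": [0, 0, 0], "xyz": [-0.015, -0.003, 0], "grip": 255}, {"rot": [0, 0, 0], "xyz": [-0.028, -0.005, 0], "grip": 255}, {"rot": [0, 0, 0], "xyz": [-0.031, -0.005, 0], "grip": 255}, {"rot": [0, 0, 0], "xyz": [-0.031, -0.005, 0], "grip": 255}, {"rot": [0, 0, 0], "xyz": [-0.031, -0.005, 0], "grip": 255}]'

```text
clock: 2.62
tool_pos: [0.5805, -0.0146, 0.1825]
eef_rot: [0.999, -0.048, 0.002, 0.0]
contact_force: [0.2, -0.4, 0.2]
opening: 0.006
finger_force: 0.0
```

Call:
carry_out --plan '[{"rot": [0, 0, 0], "xyz": [-0.001, 0, 0], "grip": 255}, {"rot": [0, 0, 0], "xyz": [-0.002, 0, 0], "grip": 255}, {"rot": [0, 0, 0], "xyz": [-0.003, 0, 0], "grip": 255}, {"rot": [0, 0, 0], "xyz": [-0.003, 0, 0], "grip": 255}, {"rot": [0, 0, 0], "xyz": [-0.003, 0, 0], "grip": 255}]'

```text
clock: 3.03
tool_pos: [0.5761, -0.0134, 0.1806]
eef_rot: [0.999, -0.048, -0.0, 0.0]
contact_force: [-0.3, 0.1, -0.0]
opening: 0.007
finger_force: 0.0
```

```bash
python3 - <<'E'
from h import *
print(here())
st=r.get_state(); im=r.snapshot('wrist')[:,:,::-1]; cv2.imwrite('pics/w2.png',im); cv2.imwrite('pics/side2.png',r.snapshot('side')[:,:,::-1])
import pickle; pickle.dump(st,open('w2.pkl','wb'))
a=cv2.resize(cv2.imread('pics/side2.png')[150:290,220:360],None,fx=4,fy=4,interpolation=cv2.INTER_CUBIC)
cv2.imwrite('pics/side2c.png',a)
E
```

```text
('t', 3.03, 'tcp in shifter', array([ 0.0406, -0.0425,  0.1806]), 'F', array([-0.3,  0.1, -0. ]))
```

View pics/side2c.png

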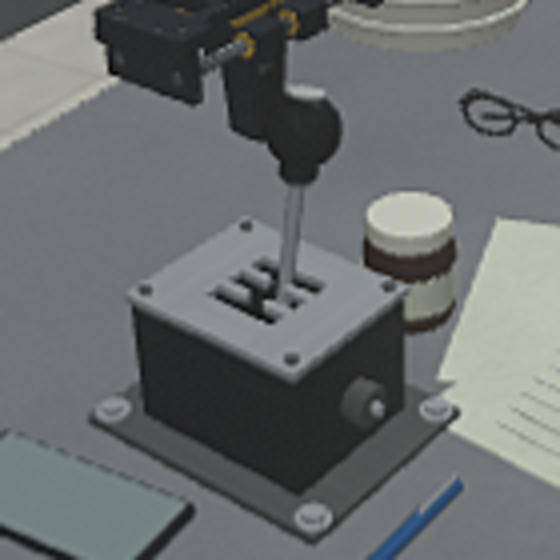

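The side view shows the finger right in front of the knob at equator height. The shaft is in the right slot near the cross slot.

Call:
carry_out --plan '[{"rot": [0, 0, 0], "xyz": [-0.001, 0.001, 0], "grip": 255}, {"rot": [0, 0, 0], "xyz": [-0.002, 0.001, 0], "grip": 255}, {"rot": [0, 0, 0], "xyz": [-0.003, 0.001, 0], "grip": 255}, {"rot": [0, 0, 0], "xyz": [-0.003, 0.001, 0], "grip": 255}]'

```text
clock: 3.47
tool_pos: [0.5727, -0.0142, 0.1807]
eef_rot: [0.999, -0.048, -0.0, 0.0]
contact_force: [-0.9, 0.1, -0.4]
opening: 0.003
finger_force: 0.0
```

Call:
carry_out --plan '[{"rot": [0, 0, 0], "xyz": [-0.001, 0, 0], "grip": 255}, {"rot": [0, 0, 0], "xyz": [-0.002, 0, 0], "grip": 255}, {"rot": [0, 0, 0], "xyz": [-0.002, 0, 0], "grip": 255}, {"rot": [0, 0, 0], "xyz": [-0.002, 0, 0], "grip": 255}]'

```text
clock: 3.8
tool_pos: [0.5715, -0.014, 0.1809]
eef_rot: [0.999, -0.048, 0.001, 0.0]
contact_force: [1.8, -1.6, 0.2]
opening: 0.004
finger_force: 0.7
```

```bash
python3 - <<'E'
from h import *
print(here())
E
```

```text
('t', 3.8, 'tcp in shifter', array([ 0.0361, -0.0435,  0.1809]), 'F', array([ 1.9, -1.5,  0.2]))
```

Call:
carry_out --plan '[{"rot": [0, 0, 0], "xyz": [-0.001, 0, 0], "grip": 255}, {"rot": [0, 0, 0], "xyz": [-0.002, 0, 0], "grip": 255}, {"rot": [0, 0, 0], "xyz": [-0.003, 0, 0], "grip": 255}, {"rot": [0, 0, 0], "xyz": [-0.0035, 0, 0], "grip": 255}, {"rot": [0, 0, 0], "xyz": [-0.0035, 0, 0], "grip": 255}]'

```text
clock: 4.22
tool_pos: [0.569, -0.0138, 0.1813]
eef_rot: [0.999, -0.048, 0.002, 0.0]
contact_force: [5.7, -0.8, -0.1]
opening: 0.007
finger_force: 2.4
```

```bash
python3 - <<'E'
from h import *
print(here())
E
```

```text
('t', 4.22, 'tcp in shifter', array([ 0.0335, -0.0435,  0.1813]), 'F', array([ 5.7, -0.2, -0.1]))
```

Call:
carry_out --plan '[{"rot": [0, 0, 0], "xyz": [0.03, 0, 0], "grip": 255}, {"rot": [0, 0, 0], "xyz": [0.036, 0.035, 0], "grip": 255}, {"rot": [0, 0, 0], "xyz": [0.03, 0.072, 0], "grip": 255}, {"rot": [0, 0, 0], "xyz": [0, 0.072, 0], "grip": 255}, {"rot": [0, 0, 0], "xyz": [-0.03, 0.065, 0], "grip": 255}, {"rot": [0, 0, 0], "xyz": [-0.034, 0.052, 0], "grip": 255}, {"rot": [0, 0, 0], "xyz": [-0.034, 0.052, 0], "grip": 255}, {"rot": [0, 0, 0], "xyz": [-0.034, 0.052, 0], "grip": 255}]'

```text
clock: 4.88
tool_pos: [0.5283, -0.0612, 0.1807]
eef_rot: [0.999, -0.047, -0.001, -0.0]
contact_force: [1.0, 0.1, 0.1]
opening: 0.004
finger_force: 0.0
```

```bash
python3 - <<'E'
from h import *
print(here())
E
```

```text
('t', 4.88, 'tcp in shifter', array([-0.0024, -0.0946,  0.1807]), 'F', array([1. , 0.2, 0.1]))
```

Call:
carry_out --plan '[{"rot": [0, 0, 0], "xyz": [0.002, -0.003, 0], "grip": 255}, {"rot": [0, 0, 0], "xyz": [0.002, -0.006, 0], "grip": 255}, {"rot": [0, 0, 0], "xyz": [0.002, -0.009, 0], "grip": 255}, {"rot": [0, 0, 0], "xyz": [0.002, -0.012, 0], "grip": 255}, {"rot": [0, 0, 0], "xyz": [0.002, -0.014, 0], "grip": 255}, {"rot": [0, 0, 0], "xyz": [0.002, -0.016, 0], "grip": 255}]'

```text
clock: 5.38
tool_pos: [0.5323, -0.0478, 0.1808]
eef_rot: [0.999, -0.048, 0.0, 0.001]
contact_force: [0.1, -4.8, 1.9]
opening: 0.007
finger_force: 2.7
```

```bash
python3 - <<'E'
from h import *
print(here())
E
```

```text
('t', 5.38, 'tcp in shifter', array([ 0.0003, -0.0809,  0.1808]), 'F', array([ 0.5, -4.7,  1.9]))
```

Call:
carry_out --plan '[{"rot": [0, 0, 0], "xyz": [0, -0.002, 0], "grip": 255}, {"rot": [0, 0, 0], "xyz": [0, -0.004, 0], "grip": 255}, {"rot": [0, 0, 0], "xyz": [0, -0.006, 0], "grip": 255}, {"rot": [0, 0, 0], "xyz": [0, -0.008, 0], "grip": 255}, {"rot": [0, 0, 0], "xyz": [0, -0.01, 0], "grip": 255}, {"rot": [0, 0, 0], "xyz": [0, -0.012, 0], "grip": 255}]'

```text
clock: 5.88
tool_pos: [0.5339, -0.0373, 0.1817]
eef_rot: [0.999, -0.049, 0.001, 0.002]
contact_force: [-0.9, -6.8, 7.1]
opening: 0.007
finger_force: 3.4
```

```bash
python3 - <<'E'
from h import *
print(here())
E
```

```text
('t', 5.88, 'tcp in shifter', array([ 0.0009, -0.0702,  0.1817]), 'F', array([-0.2, -6.9,  7.1]))
```

Call:
carry_out --plan '[{"rot": [0, 0, 0], "xyz": [0, -0.003, -0.001], "grip": 255}, {"rot": [0, 0, 0], "xyz": [0, -0.006, -0.002], "grip": 255}, {"rot": [0, 0, 0], "xyz": [0, -0.009, -0.003], "grip": 255}, {"rot": [0, 0, 0], "xyz": [0, -0.012, -0.004], "grip": 255}, {"rot": [0, 0, 0], "xyz": [0, -0.015, -0.005], "grip": 255}, {"rot": [0, 0, 0], "xyz": [0, -0.018, -0.006], "grip": 255}, {"rot": [0, 0, 0], "xyz": [0, -0.021, -0.006], "grip": 255}, {"rot": [0, 0, 0], "xyz": [0, -0.023, -0.006], "grip": 255}]'

```text
clock: 6.55
tool_pos: [0.5359, -0.0117, 0.1871]
eef_rot: [0.999, -0.048, 0.0, 0.0]
contact_force: [-0.7, -4.1, 4.8]
opening: 0.005
finger_force: 2.4
```

```bash
python3 - <<'E'
from h import *
print(here())
E
```

```text
('t', 6.55, 'tcp in shifter', array([ 0.0005, -0.0446,  0.1871]), 'F', array([-0.3, -4.1,  4.8]))
```

Call:
carry_out --plan '[{"rot": [0, 0, 0], "xyz": [0, -0.001, 0], "grip": 255}, {"rot": [0, 0, 0], "xyz": [0, -0.002, 0], "grip": 255}, {"rot": [0, 0, 0], "xyz": [0, -0.003, 0], "grip": 255}, {"rot": [0, 0, 0], "xyz": [0, -0.003, 0], "grip": 255}]'

```text
clock: 6.88
tool_pos: [0.5359, -0.0083, 0.1867]
eef_rot: [0.999, -0.047, 0.0, -0.0]
contact_force: [-0.9, -3.1, 3.4]
opening: 0.007
finger_force: 1.9
```

Call:
carry_out --plan '[{"rot": [0, 0, 0], "xyz": [0, 0.03, 0], "grip": 255}, {"rot": [0, 0, 0], "xyz": [-0.03, 0.045, 0], "grip": 255}, {"rot": [0, 0, 0], "xyz": [-0.06, 0.04, 0], "grip": 255}, {"rot": [0, 0, 0], "xyz": [-0.07, 0.01, 0], "grip": 255}, {"rot": [0, 0, 0], "xyz": [-0.07, -0.02, 0], "grip": 255}, {"rot": [0, 0, 0], "xyz": [-0.065, -0.041, 0], "grip": 255}, {"rot": [0, 0, 0], "xyz": [-0.065, -0.041, 0], "grip": 255}, {"rot": [0, 0, 0], "xyz": [-0.065, -0.041, 0], "grip": 255}]'

```text
clock: 7.55
tool_pos: [0.4747, 0.0412, 0.1862]
eef_rot: [0.999, -0.045, -0.0, -0.001]
contact_force: [0.4, -0.2, 0.2]
opening: 0.002
finger_force: 0.0
```

```bash
python3 - <<'E'
from h import *
print(here())
st=r.get_state(); im=r.snapshot('wrist')[:,:,::-1]; cv2.imwrite('pics/w3.png',im)
import pickle; pickle.dump(st,open('w3.pkl','wb'))
c=cam('wrist',st); print(proj(c,w([0,0,.2])))
E
```

```text
('t', 7.55, 'tcp in shifter', array([-0.0655,  0.0023,  0.1862]), 'F', array([ 0.4, -0.2,  0.2]))
[331.43866221 127.43137011]
```

View pics/w3.png

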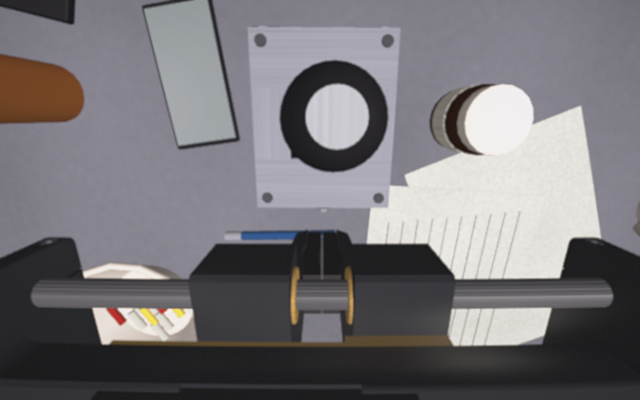

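The wrist view shows the knob centred at about (334,116), with gate bolts at (260,41), (387,41), (379,198) and (267,198). The knob may be a few mm right of centre.

```bash
python3 - <<'E'
from h import *
import pickle
st=pickle.load(open('w3.pkl','rb')); c=cam('wrist',st)
G=np.array([plane(c,u,.104) for u in ((260,41),(387,41),(379,198),(267,198))])
f=G[0]+G[1]-G[2]-G[3]; print(G.mean(0),np.arctan2(f[1],f[0]))
m=(cv2.imread('pics/w3.png')[50:180,270:395].max(2)<70).astype(np.uint8)
k=max(cv2.findContours(m,0,1)[0],key=cv2.contourArea); e=cv2.fitEllipse(k);print(e)
P=plane(c,(e[0][0]+270,e[0][1]+50),.2)
print('vs wrist gate',S.inv().apply(P-G.mean(0)),'vs C',S.inv().apply(P-C), S.inv().apply(c[3]-C))
E
```

```text
[0.53927743 0.03612908 0.104     ] -0.09186762926097797
((63.3527717590332, 65.88494110107422), (105.51307678222656, 109.5486068725586), 12.018534660339355)
vs wrist gate [ 0.00574511 -0.0041545   0.096     ] vs C [ 0.00499918 -0.00078096  0.2       ] [0.003928   0.00413651 0.33177338]
```

Call:
carry_out --plan '[{"rot": [0, 0, 0], "xyz": [0.015, 0.002, 0], "grip": 255}, {"rot": [0, 0, 0], "xyz": [0.027, 0.003, 0], "grip": 255}, {"rot": [0, 0, 0], "xyz": [0.03, 0.003, 0], "grip": 255}, {"rot": [0, 0, 0], "xyz": [0.033, 0.003, 0], "grip": 255}, {"rot": [0, 0, 0], "xyz": [0.036, 0.003, 0], "grip": 255}, {"rot": [0, 0, 0], "xyz": [0.039, 0.003, 0], "grip": 255}, {"rot": [0, 0, 0], "xyz": [0.041, 0.003, 0], "grip": 255}]'

```text
clock: 8.18
tool_pos: [0.5133, 0.0312, 0.1864]
eef_rot: [0.999, -0.048, -0.002, 0.0]
contact_force: [-6.0, 0.2, 3.1]
opening: 0.0
finger_force: 2.6
```

```bash
python3 - <<'E'
from h import *
print(here())
E
```

```text
('t', 8.18, 'tcp in shifter', array([-0.0262, -0.004 ,  0.1864]), 'F', array([-6. , -0.4,  3.1]))
```

Call:
carry_out --plan '[{"rot": [0, 0, 0], "xyz": [0.003, 0, 0], "grip": 255}, {"rot": [0, 0, 0], "xyz": [0.006, 0, 0], "grip": 255}, {"rot": [0, 0, 0], "xyz": [0.009, 0, 0], "grip": 255}, {"rot": [0, 0, 0], "xyz": [0.012, 0, 0], "grip": 255}]'

```text
clock: 8.52
tool_pos: [0.525, 0.0305, 0.1865]
eef_rot: [0.999, -0.047, -0.002, 0.0]
contact_force: [-5.3, 0.1, 3.5]
opening: 0.001
finger_force: 2.7
```

```bash
python3 - <<'E'
from h import *
print(here())
E
```

```text
('t', 8.52, 'tcp in shifter', array([-0.0144, -0.0036,  0.1865]), 'F', array([-5.3, -0.4,  3.5]))
```

Call:
carry_out --plan '[{"rot": [0, 0, 0], "xyz": [0.004, 0, 0], "grip": 255}, {"rot": [0, 0, 0], "xyz": [0.008, 0, 0], "grip": 255}, {"rot": [0, 0, 0], "xyz": [0.012, 0, 0], "grip": 255}, {"rot": [0, 0, 0], "xyz": [0.016, 0, 0], "grip": 255}, {"rot": [0, 0, 0], "xyz": [0.02, 0, 0.001], "grip": 255}, {"rot": [0, 0, 0], "xyz": [0.024, 0, 0.002], "grip": 255}, {"rot": [0, 0, 0], "xyz": [0.026, 0, 0.003], "grip": 255}, {"rot": [0, 0, 0], "xyz": [0.028, 0, 0.003], "grip": 255}]'

```text
clock: 9.18
tool_pos: [0.5531, 0.0283, 0.1833]
eef_rot: [0.999, -0.047, -0.002, -0.0]
contact_force: [-5.3, 0.3, 2.9]
opening: 0.004
finger_force: 2.9
```

```bash
python3 - <<'E'
from h import *
print(here())
E
```

```text
('t', 9.18, 'tcp in shifter', array([ 0.0138, -0.0031,  0.1833]), 'F', array([-5.3, -0.2,  2.9]))
```

Call:
carry_out --plan '[{"rot": [0, 0, 0], "xyz": [0.001, 0, 0], "grip": 255}, {"rot": [0, 0, 0], "xyz": [0.002, 0, 0], "grip": 255}, {"rot": [0, 0, 0], "xyz": [0.003, 0, 0], "grip": 255}, {"rot": [0, 0, 0], "xyz": [0.004, 0, 0], "grip": 255}]'

```text
clock: 9.52
tool_pos: [0.555, 0.0282, 0.183]
eef_rot: [0.999, -0.047, -0.005, 0.0]
contact_force: [-10.1, 1.8, 5.7]
opening: 0.006
finger_force: 5.1
```

```bash
python3 - <<'E'
from h import *
print(here())
E
```

```text
('t', 9.52, 'tcp in shifter', array([ 0.0156, -0.0031,  0.183 ]), 'F', array([-10.2,   0.8,   5.7]))
```

The force is rising right at the expected slot end. I'll press a little more, then retreat and check.

Call:
carry_out --plan '[{"rot": [0, 0, 0], "xyz": [0.001, 0, 0], "grip": 255}, {"rot": [0, 0, 0], "xyz": [0.002, 0, 0], "grip": 255}, {"rot": [0, 0, 0], "xyz": [0.002, 0, 0], "grip": 255}]'

```text
clock: 9.77
tool_pos: [0.5555, 0.0281, 0.1829]
eef_rot: [0.999, -0.047, -0.006, 0.0]
contact_force: [-12.1, 2.0, 7.8]
opening: 0.007
finger_force: 6.0
```

Call:
carry_out --plan '[{"rot": [0, 0, 0], "xyz": [-0.02, 0, 0], "grip": 255}, {"rot": [0, 0, 0], "xyz": [-0.055, 0, 0], "grip": 255}, {"rot": [0, 0, 0], "xyz": [-0.09, 0, 0], "grip": 255}, {"rot": [0, 0, 0], "xyz": [-0.1, 0, -0.03], "grip": 255}, {"rot": [0, 0, 0], "xyz": [-0.1, 0, -0.06], "grip": 255}, {"rot": [0, 0, 0], "xyz": [-0.1, 0, -0.06], "grip": 255}, {"rot": [0, 0, 0], "xyz": [-0.1, 0, -0.06], "grip": 255}]'

```text
clock: 10.35
tool_pos: [0.4634, 0.037, 0.2452]
eef_rot: [0.999, -0.047, 0.003, -0.001]
contact_force: [0.1, 0.3, 0.2]
opening: 0.008
finger_force: 0.0
```

```bash
python3 - <<'E'
from h import *
print(here())
a=cv2.resize(r.snapshot('side')[130:310,180:380,::-1],None,fx=2.5,fy=2.5,interpolation=cv2.INTER_CUBIC)
b=cv2.resize(r.snapshot('wrist')[:,:,::-1],(450,281)); b=cv2.copyMakeBorder(b,0,169,0,0,0)
cv2.imwrite('pics/end.png',np.hstack([a,b])[:, :800]); print(cam('side')[3]is None, proj(cam('side'),w([.0492,0,.193])), [(proj(cam('side'),w([.0492,0,.193]))-[180,130])*2.5])
E
```

```text
('t', 10.35, 'tcp in shifter', array([-0.0764, -0.0029,  0.2452]), 'F', array([0.1, 0.3, 0.2]))
False [269.498946   183.82284803] [array([223.74736501, 134.55712006])]
```

View pics/end.png

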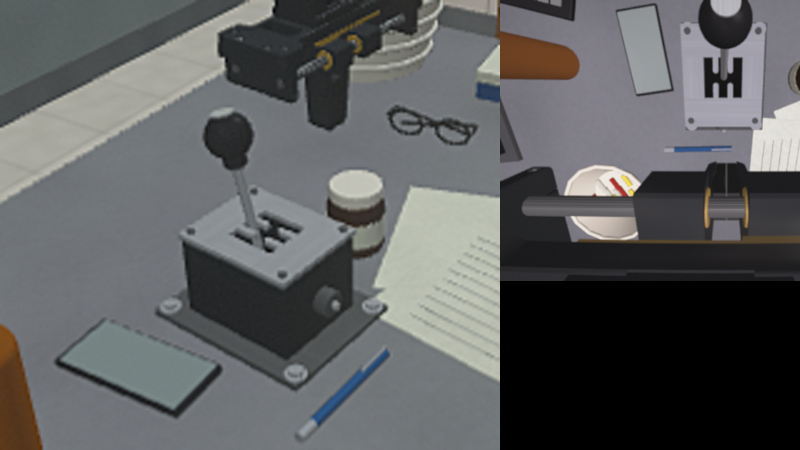

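The wrist view shows the lever in the centre slot, forward. In the side view the knob is at (228,133), against (224,135) predicted for the slot end. The bystanders look unmoved.

```bash
python3 -c "
from plant import r
print(r.finish_job())"
```

```text
the job is handed in; nothing more can be done
None
```

I pushed the lever through the gate into third and handed the job in at about 10.5 s. The force rose at the expected slot end, the cameras show it forward in the centre slot, and the arm is clear. The judge gave no result back.

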